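Set the sparge-air flow with the sunken push-to-turn knob

TASK

Set the air flow on the gas module with the wide flow tube: slide its cover open as far as it goes, then press the sunken knob down just firmly enough to drive the valve (about 15 N; well over 20 N would spoil it) and turn it until the float stands level with the reading ring on the tube. Let go and slide the cover shut again over the well. Leave the ring, the neighbouring module and the other things on the bench as they are.

Things in the scene. Friction and masses are not known exactly. Their poses are not given: they have to be found in the camera images.
- module: the gas module to be set: fixed white box 280 x 130 x 85 mm with a wide (26 mm) flow tube. Origin at the centre of its underside, z up, x along its length from the knob's end (nearest the robot) to the flow tube. The round well is centred at x -75, y 0: 70 mm across, floor at z 40, panel at z 85. The tube's stand is at x +105, y 0, 60 mm wide, up to z 237
- cover_grip (a point): centre of the black grip block (12 mm along module x, 24 mm along module y, 18 mm high, from 4.5 to 22.5 mm above the panel) in the middle of the flat 82 x 82 x 4 mm cover that lies on the panel over the well
- cover (a joint): how far the cover has slid open (m): 0 shut over the well, 0.090 fully open against its stop; it slides along the module's +x, needs about 3 N and stays where it is left
- knob_top (a point): centre of the sunken knob's top, 3 mm below the panel at rest. The knob is a round black fluted barrel 16 mm across and 22 mm high on a skirt 30 mm across, so the skirt's upper face is 22 mm below this point. Fingers go down into the well on both sides of the barrel, nearly to the skirt, opened no more than the well allows
- knob: the push-to-turn knob; origin on its axis at the skirt's upper face. It rests on a return spring (3 N to start, 0.2 N more per mm) and turns idle until pressed down 1.5 to 9.5 mm (differs, cannot be seen: find by feel). There it meets the valve and the force climbs some 12 N per mm. It drives for sure from 13 N of push in all; over 23 N of push in all is too much. Let up, it rises
- seat: the brass valve under the knob, on which the pressed knob bears: 8 N or more on it turns it without slip, over 20 N harms it. Origin on the knob's axis at the module's underside. Its spindle turns with 0.04 N m friction and stays as set
- float_mid (a point): middle of the black float (19 mm across, 13 mm high) inside the wide flow tube. It rises 35 mm per radian that the valve is turned anticlockwise seen from above, sinks when turned clockwise; it starts 22 to 55 mm below the ring
- ring_mid (a point): centre of the grey reading ring (8 mm high, 33 mm across) clipped round the wide flow tube: the height at which the float must stand. Not to be moved
- neighbour: the neighbouring module on another gas line: same box with its cover shut, but a narrow flow tube (15 mm) and no ring; it is in use and is not to be touched. Origin as for the module
- clamp_ferrule: steel ring 38 mm across, 12 mm high, lying on the neighbouring module
- media_bottle: glass bottle with a blue cap, 80 mm across, 170 mm high
- flask: conical glass flask, 82 mm across, 119 mm high
- beaker: glass beaker, 68 mm across, 85 mm high
- vial: small capped vial, 26 mm across, 55 mm high
- screwdriver: screwdriver with a black handle, 170 mm long, lying flat
- parts_tray: steel tray 130 x 180 x 35 mm
- pump_head: spare pump head, 60 x 75 x 61 mm

How it is judged:
On the way, in this order (a step that is already met when the one before it is completed fails the run):
1. the cover is slid right open (value of joint cover above 0.08 m), for 0.1 s.
2. the float stands level with the ring (distance between float_mid and ring_mid below 0.005 m), for 0.3 s.
At the end, for the whole second after the job is handed in: the float stands within 5 mm of the ring's height, the cover is shut to within 6 mm, and nothing presses the knob onto the valve any more (distance between float_mid and ring_mid below 0.005 m and value of joint cover below 0.006 m and contact force between knob and seat below 0.5 N); the robot touches nothing.
It fails at once if the knob is pressed on the valve with more than 20 N (contact force between knob and seat above 20 N).
It fails at once if the reading ring is shifted along its tube (distance of ring_mid from where it was at the start of the episode above 0.004 m).
It fails at once if the neighbouring module is touched with more than 3 N (contact force between any of the fingers, the arm and neighbour above 3 N).
It fails at once if a bystander on the bench is moved more than 20 mm (distance of any of clamp_ferrule, media_bottle, flask, beaker, vial, screwdriver, parts_tray, pump_head from where it was at the start of the episode above 0.02 m).
It also fails if it takes over 67 s, if anything falls off the work surface, if the arm or the gripper's body presses on something with over 40 N, if the wrist force passes 120 N, or if a joint passes its speed limit or range.

ROBOT

A 6-joint arm with a two-finger parallel gripper is mounted at the origin on the work surface. World frame = base frame: x ahead of the robot, y to its left, z up, the work surface at z = 0. Lengths are in m, angles in rad, forces in N, time in s.
With the tool pointing down it reaches from about 0.375 to 0.9 m from the base axis. Payload 3.1 kg.
Tool frame: the origin (TCP) lies at the very end of the fingers, on their centre line; the grasp point (between the pads) lies 19 mm behind it; z points along the fingers, y is the direction in which the jaws open and shut (so a half turn about z gives the same grasp; the last joint's range is limited). The gripper opens to 85 mm and grips with 20 to 120 N. Pads are 22 mm wide; open, the fingers measure 114 mm over their backs; the gripper's body (76 mm by 85 mm) begins 54 mm behind the grasp point. The pads swing forward as they close: fully open they stand 13 mm farther back than shut.
Start: joints at [1.121, 0.527, 1.433, -0, 1.181, -0.178], TCP at [0.167, 0.602, 0.209] pointing down, gripper open.
Joint ranges: [-3.08, 3.08], [-0.75, 2.2], [0.22, 2.44], [-1.43, 4.57], [0, 2.65], [-2.85, 2.85]. Speed limits (rad/s): [2.79, 2.79, 3.14, 3.14, 3.14, 3.14].

INTERFACE

Orientations are given as a unit quaternion [x, y, z, w].
In Python, from station import manip gives the robot as it stands. The module is installed in compiled form; this text tells all that it offers.
- The arm moves only by the tool send_rows, never from a script. Its argument "commands" is a list of rows, each an object with "delta_pos": the shift along the world's x, y, z in cm, a list of three; "yaw": the turn about the world's z in rad. A call has 1 to 10 rows; each row shifts and turns the pose as measured when the row begins; what a row does not reach is not made up. A row lasts 1/8 s, in which the tool goes at most 62.5 mm and 10.7 degrees, less where a joint would pass 70% of its speed; a pose out of reach is approached as far as the arm can. A call is refused whole if a number of a shift passes 6.25 or a number of a turn 0.188, either way. A call with a gripper value outside its range is refused whole. "grip" is the closure, from -1 (fully open) to 1 (shut), set as the call begins (left out, the last holds). The fingers move at their own pace and stop on an object; "force" is the grip in N (left out, the last holds). Time passes only in rows, so rows that do not move let the fingers close. It gives the time, the measured TCP pose, the force and the opening at its end, in the units of the state.
- manip.sense(): the state, without advancing time (a new reading comes with each control period).
- manip.snapshot(name): name is "scene" or "top" or "wrist"; returns the picture (420x560x3 uint8, blue, green, red); there is no depth.
- manip.get_calibration(name): a dict with "fx", "fy", "cx", "cy" (pixels), "dist_coeffs" ([k1, k2, p1, p2, k3] as OpenCV has them; the pictures are not rectified), "world_to_cam" (4x4, takes a point from world to camera coordinates); the wrist camera has in their place "mount" (4x4, takes a point from camera to tool coordinates, whose origin is the TCP and whose axes are the flange's). Camera axes: x right, y down, z forward; pixel columns grow to the right and rows downward; lengths in m; the calibration is good to about 2 mm. A picture is of the moment at which its call begins: read the wrist's pose just before it. get_calibration takes no time and is no camera call.
- manip.sign_off(): hands the job in, once; it reports no verdict.
The state is a dict: "t": time; "q": joint angles; "qd": joint speeds; "tau": joint torques, N m; "tcp_pos": TCP position; "tool_rot": TCP orientation; "force": force on the tool from outside, world axes, zero at the start; "ft_torque": the same for the moment, N m; "finger_gap": opening from 0.0 (shut) to 1.0 (fully open).
Only numpy, scipy, OpenCV 4.12 (cv2) and the standard library are available. Lean on these libraries where they do the work, as an engineer would, in place of code of your own. Each camera call takes 0.05 s, during which the arm holds its last target. There are 200 camera calls.

## Working session

There is one attempt and no reset: what is moved stays moved. The work goes in short steps, Python scripts to look and compute and a tool call to move; the robot and the scene stay as the last step left them, time stands still between calls to the robot, and variables do not carry over. Pictures are saved under pics/ and viewed, about 8 in all and at most 12, crops included, and the job is handed in when it is done.

Besides the shell and the picture viewer there is one more tool, called after "Emit:" as a command line: name --argument value ..., lists and objects as JSON in quotes. send_rows: Moves the arm, as the interface text tells. Its arguments: {"type":"object","properties":{"commands":{"type":"array","items":{"type":"object","properties":{"delta_pos":{"type":"array","items":{"type":"number"}},"yaw":{"type":"number"}}}},"grip":{"type":"number"},"force":{"type":"number"}},"required":["commands"]}

```bash
mkdir -p pics
cat > h.py <<'E'
import numpy as np, cv2
from station import manip
def snap(cam,name):
    im=manip.snapshot(cam); cv2.imwrite(f'pics/{name}.png',im); return im
def cam(name,s=None):
    c=manip.get_calibration(name)
    K=np.array([[c['fx'],0,c['cx']],[0,c['fy'],c['cy']],[0,0,1.]]);d=np.array(c['dist_coeffs'],float)
    if 'world_to_cam' in c: T=np.array(c['world_to_cam'])
    else:
        from scipy.spatial.transform import Rotation as R
        W=np.eye(4);W[:3,:3]=R.from_quat(s['tool_rot']).as_matrix();W[:3,3]=s['tcp_pos']
        T=np.linalg.inv(W@np.array(c['mount']))
    return K,d,T
def ray(C,uv):
    K,d,T=C; p=cv2.undistortPoints(np.array([[uv]],float),K,d)[0,0]
    R=T[:3,:3]; o=-R.T@T[:3,3]; v=R.T@np.array([p[0],p[1],1]); return o,v/np.linalg.norm(v)
def onz(C,uv,z):
    o,v=ray(C,uv); return o+v*(z-o[2])/v[2]
def proj(C,P):
    K,d,T=C; return cv2.projectPoints(np.array(P,float).reshape(-1,3),cv2.Rodrigues(T[:3,:3])[0],T[:3,3],K,d)[0][:,0]
def tri(C1,u1,C2,u2):
    A=np.zeros((3,3));b=np.zeros(3)
    for C,u in((C1,u1),(C2,u2)):
        o,v=ray(C,u);M=np.eye(3)-np.outer(v,v);A+=M;b+=M@o
    return np.linalg.solve(A,b)
E
python3 - <<'E'
from h import *
s=manip.sense();print(s)
a=snap('scene','s0');b=snap('top','t0')
for n in('scene','top'):
    c=manip.get_calibration(n);print(n,c)
print(manip.get_calibration('wrist'))
E
```

```text
{'t': 0.0, 'q': array([ 1.12145439e+00,  5.28445379e-01,  1.43389795e+00, -3.87402250e-05,
        1.18143821e+00, -1.78472422e-01]), 'qd': array([-0.00083352, -0.00044139,  0.00104256,  0.00188214, -0.00018969,
        0.00020925]), 'tau': array([ 6.14143737e-04, -4.42354703e+01, -1.78024542e+01, -2.88341207e-04,
        8.33852071e-03, -2.08872211e-05]), 'tcp_pos': array([0.16685535, 0.60151246, 0.20804785]), 'tool_rot': array([ 1.35013714e-01,  9.90843125e-01, -1.04648908e-03, -3.20900759e-04]), 'force': array([-0.14311787,  0.46269102, -0.04148041]), 'ft_torque': array([ 0.00449143, -0.02124491, -0.01313819]), 'finger_gap': 1.003778806719282}
scene {'fx': 494.275170989374, 'fy': 494.275170989374, 'cx': 286.6048082349574, 'cy': 205.6287110297985, 'dist_coeffs': array([0.01590075, 0.        , 0.        , 0.        , 0.        ]), 'world_to_cam': array([[ 0.52584824,  0.85049735, -0.01174243, -0.31084476],
       [ 0.57113815, -0.36328795, -0.73608632, -0.24822935],
       [-0.63030535,  0.38036315, -0.67678582,  1.57237059],
       [ 0.        ,  0.        ,  0.        ,  1.       
[... 398 characters left out ...]
.75360233e-01, -7.28660236e-05, -9.84504334e-01,
         9.51203007e-01],
       [ 0.00000000e+00,  0.00000000e+00,  0.00000000e+00,
         1.00000000e+00]])}
{'fx': 378.43570074564167, 'fy': 378.43570074564167, 'cx': 272.22184521247533, 'cy': 213.3485454541519, 'dist_coeffs': array([-0.0903803,  0.       ,  0.       ,  0.       ,  0.       ]), 'mount': array([[-2.37550736e-04, -9.54075484e-01, -2.99566209e-01,
         7.63348592e-02],
       [ 9.99999970e-01, -2.44768398e-04, -1.34300914e-05,
         5.17687401e-05],
       [-6.05110201e-05, -2.99566204e-01,  9.54075514e-01,
        -1.65100139e-01],
       [ 0.00000000e+00,  0.00000000e+00,  0.00000000e+00,
         1.00000000e+00]])}
```

View pics/s0.png

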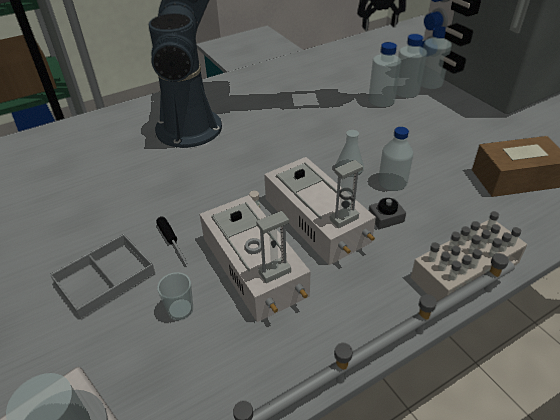

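View pics/t0.png

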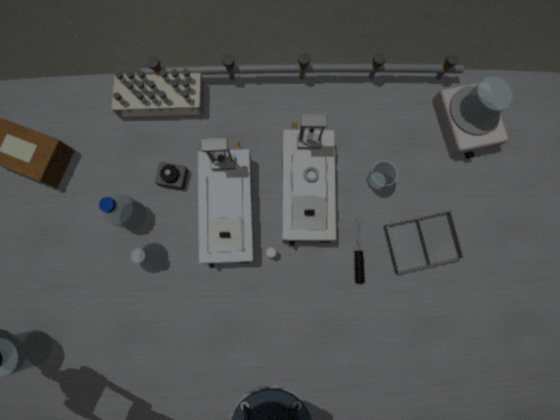

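The scene view shows the target as the module with the ring, around (346,195), and its grip at (300,174). The top view shows the target as the left module: grip at (225,235), panel about x 198–252, y 150–262. The neighbour, with the ferrule, is on the right.

Run:
```python
from h import *
a=cv2.imread('pics/s0.png');b=cv2.imread('pics/t0.png');CA=cam('scene');CB=cam('top')
def blob(im,roi,thr):
    x0,y0,x1,y1=roi;g=cv2.cvtColor(im[y0:y1,x0:x1],6);m=(g<thr).astype(np.uint8)
    n,l,st,c=cv2.connectedComponentsWithStats(m);i=1+np.argmax(st[1:,4]);return c[i]+[x0,y0],st[i]
ua,_=blob(a,(288,163,312,185),50);ub,_=blob(b,(215,228,236,243),40)
print(ua,_,ub,'grip',tri(CA,ua,CB,ub),onz(CB,ub,.105))
# panel edges in top view
g=cv2.cvtColor(b,6);m=((g>125)).astype(np.uint8);m[:, :185]=0;m[:,262:]=0;m[:140]=0;m[275:]=0
m=cv2.morphologyEx(m,cv2.MORPH_CLOSE,np.ones((9,9)))
cs=max(cv2.findContours(m,0,2)[0],key=cv2.contourArea);bx=cv2.boxPoints(cv2.minAreaRect(cs))
for p in bx: print(p,onz(CB,p,.085)[:2])
o=np.hstack([cv2.resize(b[130:280,180:270],None,fx=4,fy=4),cv2.resize(a[145:265,255:385],None,fx=3.3,fy=3.3)[:396].copy() if 0 else cv2.resize(a[145:265,260:360],(500,600))])
cv2.imwrite('pics/c0.png',cv2.convertScaleAbs(o,alpha=1.3)[:600,:800] if o.shape[1]<=800 else cv2.resize(o,(800,558)))
```

```text
[299.39473684 173.69736842] [ 6  5  9  4 34] [224.76470588 234.5       ] grip [0.48589226 0.10332831 0.09737308] [0.48483487 0.1016832  0.105     ]
[197.77808 141.24971] [0.72566812 0.17579887]
[249.8277  140.66487] [0.72459941 0.04284015]
[251.17572 260.6385 ] [0.42292009 0.04032121]
[199.1261  261.22333] [0.42286925 0.16611643]
```

View pics/c0.png

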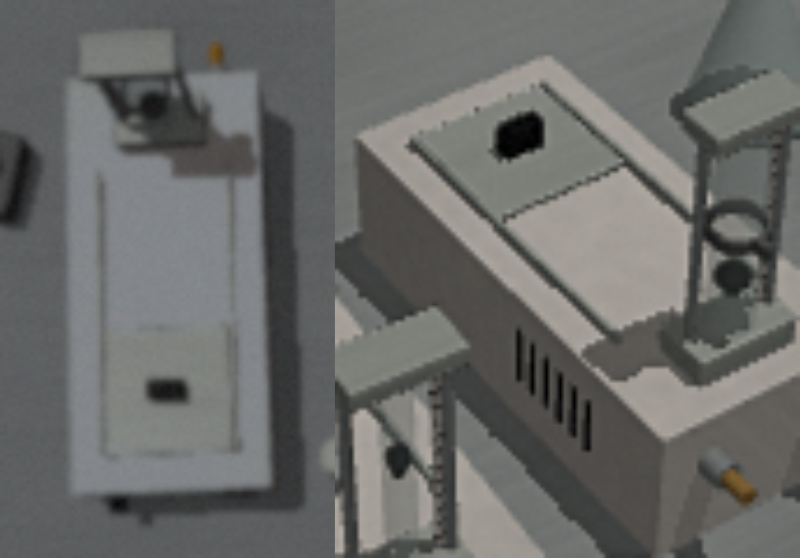

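The crop shows the ring near scene pixel (346.5,193) and the float near (346,204). The panel corners in the top view are about (199,262.5), (253,260.6), (198,151.5) and (249,149).

Run:
```python
from h import *
CA=cam('scene');CB=cam('top')
P=[onz(CB,u,.085) for u in((198.8,262.5),(252.8,260.6),(198,151.5),(249.4,148.8))]
for p in P: print(p[:2].round(4))
for i,j in((0,2),(1,3)):
    d=P[j]-P[i];print('len',np.hypot(*d[:2]),'yaw',np.arctan2(d[1],d[0]))
d=P[0]-P[1];print('w',np.hypot(*d[:2]),'yaw',np.arctan2(-d[0],d[1]))
# scene corners for cross-check: near panel corners
s=4.65
Q=[onz(CA,(260+(x-335)/s,145+y/s),.085)[:2] for x,y in((545,55),(358,138),(663,438))]
print(np.round(Q,4)); d=Q[2]-Q[1];print(np.hypot(*d),np.arctan2(d[1],d[0]),Q[0]-Q[1])
```

```text
[0.4198 0.1669]
[0.423  0.0364]
[0.6983 0.1745]
[0.703  0.0439]
len 0.2786393000690364 yaw 0.027425055859045526
len 0.28014355429202703 yaw 0.02685459779120348
w 0.13049050796476797 yaw 0.02411968751967981
[[0.4217 0.1638]
 [0.4294 0.0364]
 [0.7029 0.0459]]
0.27364142236183836 0.034873186352069124 [-0.00767605  0.12743081]
```

Emit:
send_rows --commands '[{"delta_pos":[2.5,-4.5,0.5],"yaw":0.05},{"delta_pos":[3,-5,0.5],"yaw":0.05},{"delta_pos":[3.2,-5,0],"yaw":0.05},{"delta_pos":[3.2,-5,0],"yaw":0.05},{"delta_pos":[3.2,-5,0],"yaw":0.05},{"delta_pos":[3.2,-5,0],"yaw":0.05},{"delta_pos":[3.2,-5,0]},{"delta_pos":[3.2,-5,0]},{"delta_pos":[3.2,-5,0]},{"delta_pos":[2,-3,0]}]' --grip -0.2 --force 30

```text
validation failed for argument at $.co...
```

Emit:
send_rows --commands '[{"delta_pos":[2.5,-4.5,0.5],"yaw":0.05},{"delta_pos":[3,-5,0.5],"yaw":0.05},{"delta_pos":[3.2,-5,0],"yaw":0.05},{"delta_pos":[3.2,-5,0],"yaw":0.05},{"delta_pos":[3.2,-5,0],"yaw":0.05},{"delta_pos":[3.2,-5,0],"yaw":0.05},{"delta_pos":[3.2,-5,0],"yaw":0},{"delta_pos":[3.2,-5,0],"yaw":0},{"delta_pos":[3.2,-5,0],"yaw":0},{"delta_pos":[2,-3,0],"yaw":0}]' --grip -0.2 --force 30

```text
t: 1.35
tcp_pos: [0.4707, 0.113, 0.2157]
tool_rot: [-0.023, 1.0, -0.001, 0.0]
force: [-0.5, 0.4, -0.5]
finger_gap: 0.598
```

Run:
```python
from h import *
s=manip.sense();im=snap('wrist','w1');C=cam('wrist',s)
print(s['tcp_pos'],s['tool_rot'])
print('pred grip px',proj(C,[.486,.1033,.1075]))
```

```text
[0.47070782 0.11296373 0.21567558] [-2.32119903e-02  9.99730104e-01 -9.57215368e-04  7.45877206e-05]
pred grip px [[258.92392783 220.03074517]]
```

View pics/w1.png

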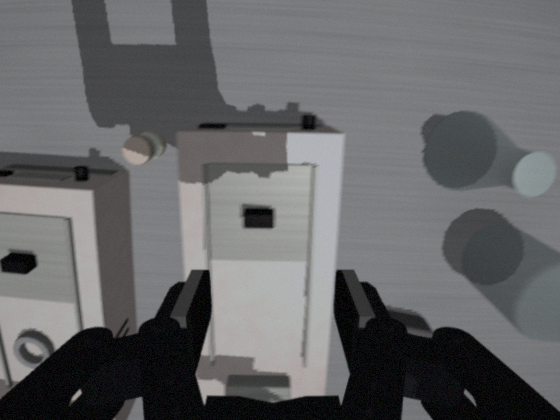

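The wrist view shows the grip block at (258,215), close to the predicted (259,220). The cover sits between rows 165 and 260, and the tool is nearly aligned with the module.

Run:
```python
from h import *
s=manip.sense();C=cam('wrist',s);im=cv2.imread('pics/w1.png');g=cv2.cvtColor(im,6)
m=(g[195:240,235:285]<70).astype(np.uint8)
n,l,st,c=cv2.connectedComponentsWithStats(m);i=1+np.argmax(st[1:,4]);x,y,w,h,_=st[i]
x+=235;y+=195;print(x,y,w,h,c[i]+[235,195])
print('near top edge',onz(C,(x+w/2-.5,y-.5),.1075),'bottom low/hi',onz(C,(x+w/2-.5,y+h-.5),.1075),onz(C,(x+w/2-.5,y+h-.5),.0895))
print('L/R',onz(C,(x-.5,y+3),.1075),onz(C,(x+w-.5,y+3),.1075))
```

```text
243 207 30 21 [257.98109966 217.11512027]
near top edge [0.47902383 0.09862287 0.1075    ] bottom low/hi [0.49581938 0.09917745 0.1075    ] [0.50232675 0.09864397 0.0895    ]
L/R [0.48230541 0.08737896 0.1075    ] [0.48125821 0.11003607 0.1075    ]
```

Emit:
send_rows --commands '[{"delta_pos":[1.0,-0.7,-3],"yaw":-0.01},{"delta_pos":[0.7,-0.5,-3],"yaw":0},{"delta_pos":[0,0,-3],"yaw":0},{"delta_pos":[0,0,-2],"yaw":0},{"delta_pos":[0,0,-1],"yaw":0},{"delta_pos":[0,0,0],"yaw":0}]'

```text
t: 2.15
tcp_pos: [0.4922, 0.0962, 0.092]
tool_rot: [-0.015, 1.0, -0.002, 0.002]
force: [0.1, -0.0, 0.1]
finger_gap: 0.6
```

Emit:
send_rows --commands '[{"delta_pos":[-0.3,0.4,0.1],"yaw":0},{"delta_pos":[0,0,0],"yaw":0}]'

```text
t: 2.4
tcp_pos: [0.4898, 0.1007, 0.0943]
tool_rot: [-0.015, 1.0, -0.002, 0.003]
force: [0.4, 1.1, -0.1]
finger_gap: 0.6
```

Emit:
send_rows --commands '[{"delta_pos":[0,0,0],"yaw":0},{"delta_pos":[0,0,0],"yaw":0},{"delta_pos":[0,0,0],"yaw":0},{"delta_pos":[0,0,0],"yaw":0}]' --grip 1 --force 25

```text
t: 2.9
tcp_pos: [0.4908, 0.1009, 0.0958]
tool_rot: [-0.015, 1.0, -0.002, 0.005]
force: [0.5, -0.7, -0.4]
finger_gap: 0.002
```

Run:
```python
from h import *
s=manip.sense();print(s['tcp_pos'],s['finger_gap'],s['tool_rot'],s['force'])
im=snap('wrist','w2');b=snap('scene','s2')
o=np.hstack([im[:,100:460],cv2.resize(b[130:250,250:370],(420,420))]);cv2.imwrite('pics/c2.png',cv2.convertScaleAbs(o,alpha=1.3))
```

```text
[0.4907743  0.10086609 0.09579441] 0.0021521097931704214 [-0.01547246  0.9998647  -0.00235714  0.00506157] [ 0.45837678 -0.66010751 -0.35185864]
```

View pics/c2.png

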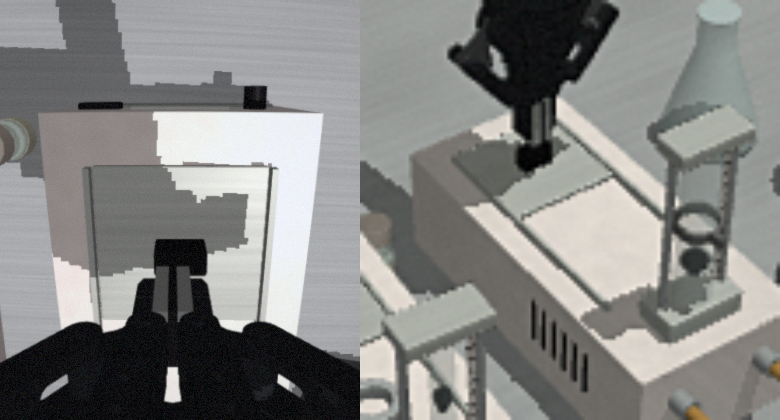

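The wrist view shows the block at about (280,257), with the shut fingertips at about (273,268) apparently in front of or over it. The jaws missed the block, so I'll compare with projections.

Run:
```python
from h import *
s=manip.sense();C=cam('wrist',s);A=cam('scene')
f=lambda u:((u-[250,130])*3.5+[360,0]).round(0)
t=s['tcp_pos']
for n,P in(('tcp',t),('tcp+12',t+[0,0,.012]),('blk top',[.488,.102,.1075]),('blk base',[.488,.102,.0895])):
    print(n,'wrist',proj(C,P)[0].round(0)-[100,0],'scene crop',f(proj(A,P)[0]))
w=cv2.imread('pics/w2.png')[220:310,225:325];b=cv2.imread('pics/s2.png')[150:195,275:325]
o=np.hstack([cv2.resize(w,(400,360),interpolation=0),cv2.resize(b,(400,360),interpolation=0)])
cv2.imwrite('pics/c3.png',cv2.convertScaleAbs(o,alpha=2.2,beta=10))
```

```text
tcp wrist [172. 262.] scene crop [533. 160.]
tcp+12 wrist [172. 274.] scene crop [533. 147.]
blk top wrist [175. 268.] scene crop [532. 144.]
blk base wrist [175. 252.] scene crop [532. 164.]
```

View pics/c3.png

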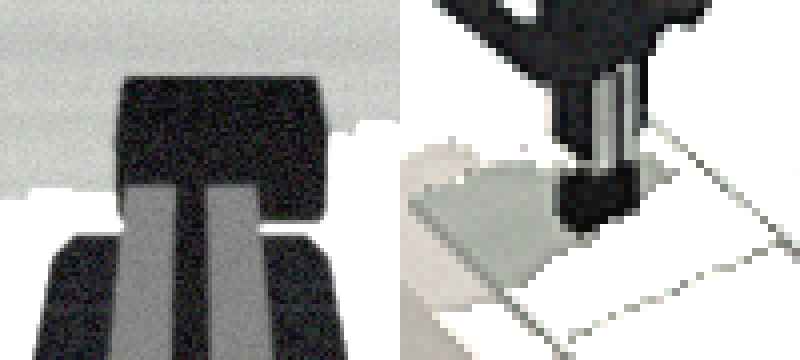

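Run:
```python
from h import *
s=manip.sense();C=cam('wrist',s);A=cam('scene')
print('tip',tri(C,(272.7,266),A,(302.4,171)))
for z in(.0958,.108,.12): print(z,onz(C,(272.7,266),z),onz(A,(302.4,171),z))
# block: near-base edge centre (wrist row 239) at z .0895; visible right-front corner etc
print('blk near base',onz(C,(280.3,238.8),.0895), 'far-top right corner',onz(C,(306,274.8),.1075))
print('scene block bottom-front corner',onz(A,(275+585-275-385.,150+236/8),.0895) if 0 else onz(A,(275+(585-400)/8,150+236/8),.0895))
```

```text
tip [0.48973866 0.10511868 0.10650324]
0.0958 [0.49262739 0.10106335 0.0958    ] [0.47941854 0.11735439 0.0958    ]
0.108 [0.48669559 0.10091978 0.108     ] [0.49216295 0.1089105  0.108     ]
0.12 [0.48086103 0.10077856 0.12      ] [0.50469844 0.10060504 0.12      ]
blk near base [0.4810221  0.10436633 0.0895    ] far-top right corner [0.49083006 0.11599707 0.1075    ]
scene block bottom-front corner [0.4955501  0.09418118 0.0895    ]
```

The fingertips triangulate to about z 0.107, right on top of the block, although the reported TCP is 0.096. I'll check by touch.

Emit:
send_rows --commands '[{"delta_pos":[-0.2,0.3,-0.1],"yaw":0},{"delta_pos":[0,0,-0.15],"yaw":0}]'

```text
t: 3.25
tcp_pos: [0.4885, 0.104, 0.093]
tool_rot: [-0.015, 1.0, -0.002, 0.005]
force: [-0.4, 0.2, 0.1]
finger_gap: 0.0
```

Emit:
send_rows --commands '[{"delta_pos":[0,0,-0.2],"yaw":0},{"delta_pos":[0,0,-0.2],"yaw":0}]'

```text
t: 3.5
tcp_pos: [0.4884, 0.1041, 0.0887]
tool_rot: [-0.015, 1.0, -0.002, 0.005]
force: [-0.4, -0.4, 0.3]
finger_gap: -0.0
```

Run:
```python
from h import *
w=snap('wrist','w4')[220:310,225:325];b=snap('scene','s4')[135:195,265:335];t=snap('top','t4')[205:265,190:260]
f=lambda x:cv2.resize(x,(400,343),interpolation=0)
o=np.hstack([f(w),f(b)]);cv2.imwrite('pics/c4.png',cv2.convertScaleAbs(o,alpha=2.2,beta=10))
```

```text
(no output)
```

View pics/c4.png

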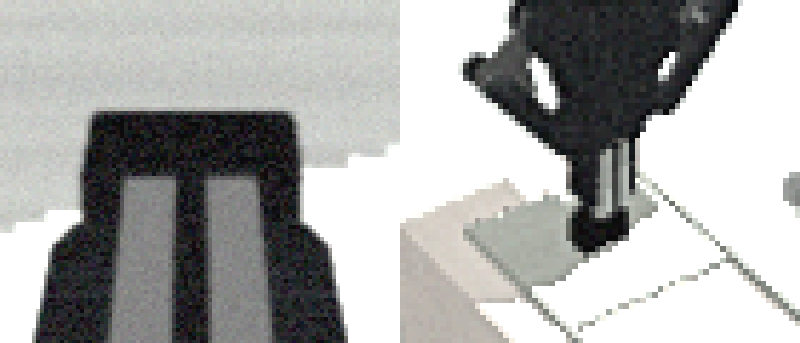

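The view shows the block centred under the shut fingers with the tips still above it and no contact, so I keep feeling downward.

Emit:
send_rows --commands '[{"delta_pos":[0,0,-0.2],"yaw":0},{"delta_pos":[0,0,-0.2],"yaw":0}]'

```text
t: 3.9
tcp_pos: [0.4887, 0.104, 0.0851]
tool_rot: [-0.015, 1.0, -0.002, 0.005]
force: [-2.0, -0.7, 19.1]
finger_gap: -0.003
```

Contact with the block's top comes at a reported z of about 0.086, so the real tips sit about 21 mm behind the reported TCP. I'll lift, open, go lower and close.

Emit:
send_rows --commands '[{"delta_pos":[0,0,2],"yaw":0},{"delta_pos":[0,0,1],"yaw":0},{"delta_pos":[0,0,0],"yaw":0},{"delta_pos":[0,0,0],"yaw":0}]' --grip -0.2

```text
t: 4.4
tcp_pos: [0.4882, 0.104, 0.1152]
tool_rot: [-0.015, 1.0, -0.002, 0.004]
force: [-1.1, -0.0, -0.4]
finger_gap: 0.6
```

Emit:
send_rows --commands '[{"delta_pos":[0,0,-1.5],"yaw":0},{"delta_pos":[0,0,-1.5],"yaw":0},{"delta_pos":[0,0,-0.8],"yaw":0},{"delta_pos":[0,0,-0.3],"yaw":0},{"delta_pos":[0,0,0],"yaw":0}]'

```text
t: 5.03
tcp_pos: [0.4874, 0.1039, 0.0715]
tool_rot: [-0.015, 1.0, -0.002, 0.003]
force: [0.3, -0.1, -0.1]
finger_gap: 0.6
```

Emit:
send_rows --commands '[{"delta_pos":[0,0,0],"yaw":0},{"delta_pos":[0,0,0],"yaw":0},{"delta_pos":[0,0,0],"yaw":0},{"delta_pos":[0,0,0],"yaw":0}]' --grip 1 --force 25

```text
t: 5.52
tcp_pos: [0.4878, 0.1042, 0.0721]
tool_rot: [-0.015, 1.0, -0.002, 0.004]
force: [0.5, 1.0, -2.9]
finger_gap: 0.272
```

Emit:
send_rows --commands '[{"delta_pos":[1,0.03,0],"yaw":0},{"delta_pos":[1.5,0.04,0],"yaw":0},{"delta_pos":[2,0.06,0],"yaw":0},{"delta_pos":[2,0.06,0],"yaw":0},{"delta_pos":[1,0.03,0],"yaw":0},{"delta_pos":[0.5,0.01,0],"yaw":0}]'

```text
t: 6.28
tcp_pos: [0.5679, 0.1066, 0.072]
tool_rot: [-0.015, 1.0, -0.002, -0.001]
force: [-3.4, -0.3, 2.1]
finger_gap: 0.272
```

Emit:
send_rows --commands '[{"delta_pos":[0.4,0.01,0],"yaw":0},{"delta_pos":[0.4,0.01,0],"yaw":0},{"delta_pos":[0.3,0.01,0],"yaw":0}]'

```text
t: 6.65
tcp_pos: [0.5773, 0.1069, 0.072]
tool_rot: [-0.016, 1.0, -0.002, -0.003]
force: [-6.8, -1.0, 5.7]
finger_gap: 0.27
```

Emit:
send_rows --commands '[{"delta_pos":[0.2,0.01,0],"yaw":0},{"delta_pos":[0.2,0.01,0],"yaw":0}]'

```text
t: 6.9
tcp_pos: [0.577, 0.1069, 0.072]
tool_rot: [-0.016, 1.0, -0.003, -0.008]
force: [-5.7, -0.3, 4.0]
finger_gap: 0.272
```

Emit:
send_rows --commands '[{"delta_pos":[0,0,0],"yaw":0},{"delta_pos":[0,0,0],"yaw":0},{"delta_pos":[0,0,3],"yaw":0},{"delta_pos":[-2.5,-0.1,3],"yaw":0},{"delta_pos":[-3,-0.1,1],"yaw":0},{"delta_pos":[-2.5,-0.1,0],"yaw":0},{"delta_pos":[-1.5,0,0],"yaw":0},{"delta_pos":[0,0,0],"yaw":0}]' --grip 0

```text
t: 7.9
tcp_pos: [0.4889, 0.1033, 0.1453]
tool_rot: [-0.015, 1.0, -0.003, 0.002]
force: [-0.5, 0.5, -0.2]
finger_gap: 0.5
```

Run:
```python
from h import *
s=manip.sense();C=cam('wrist',s);print(s['tcp_pos'],s['tool_rot'],s['q'],s['finger_gap'])
w=snap('wrist','w5');b=snap('scene','s5')
print(proj(C,[[.4885,.104,.082],[.4885,.104,.085]]))
o=np.hstack([w[80:400,110:430],cv2.resize(b[135:235,265:385],(384,320),interpolation=2)]);cv2.imwrite('pics/c5.png',cv2.convertScaleAbs(o,alpha=1.6))
```

```text
[0.48887784 0.10326112 0.14530465] [-0.01535153  0.99987658 -0.0027414   0.0019057 ] [-0.01233893  0.45449049  1.81015498 -0.00701485  0.87299749 -1.60934302] 0.5003081477825587
[[274.01843335 219.38395916]
 [274.01527769 220.904192  ]]
```

View pics/c5.png

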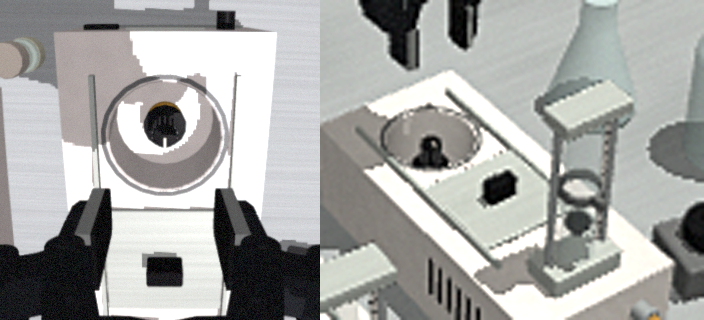

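The view shows the cover open and the well rim centred near wrist pixel (275.5,215), with the knob inside it near (275,208). I'll fit the rim for the knob axis.

Run:
```python
from h import *
s=manip.sense();C=cam('wrist',s)
for u in((275.5,215),): print('rim',onz(C,u,.085))
ends=[onz(C,u,.085) for u in((214,214),(337,214),(275.5,156),(275.5,274))]
print(np.round(ends,4),(ends[0]+ends[1])/2,(ends[2]+ends[3])/2)
im=cv2.imread('pics/w5.png');g=cv2.cvtColor(im,6)
m=(g[175:235,245:310]<45).astype(np.uint8);n,l,st,c=cv2.connectedComponentsWithStats(m)
for i in range(1,n):
  if st[i,4]>50: print(st[i]+[245,175,0,0,0],c[i]+[245,175])
for z in(.085,.082,.06): print(proj(C,[[.4885-.008,.104,z],[.4885+.008,.104,z],[.4885,.104-.008,z],[.4885,.104+.008,z]]).round(1).tolist())
```

```text
rim [0.48629447 0.10468666 0.085     ]
[[0.4869 0.0662 0.085 ]
 [0.4844 0.1431 0.085 ]
 [0.4493 0.1035 0.085 ]
 [0.5272 0.106  0.085 ]] [0.48563993 0.10464533 0.085     ] [0.48824944 0.10475559 0.085     ]
[ 254  185   41   41 1265] [274.13675889 204.30197628]
[[274.7, 206.1], [273.9, 230.3], [261.5, 217.9], [287.0, 218.7]]
[[274.7, 204.7], [273.9, 228.7], [261.7, 216.4], [286.9, 217.2]]
[[274.7, 195.6], [273.9, 217.8], [262.7, 206.5], [285.9, 207.2]]
```

Emit:
send_rows --commands '[{"delta_pos":[-0.1,0.1,-1.5],"yaw":-0.18},{"delta_pos":[-0.1,0,-2],"yaw":-0.18},{"delta_pos":[0,0,-1.5],"yaw":-0.18},{"delta_pos":[0,0,-0.8],"yaw":-0.18},{"delta_pos":[0,0,-0.4],"yaw":-0.15},{"delta_pos":[0,0,0],"yaw":0}]' --grip 0.34

```text
t: 8.75
tcp_pos: [0.4989, 0.1037, 0.0801]
tool_rot: [0.42, 0.907, -0.004, 0.006]
force: [0.5, 0.4, -0.6]
finger_gap: 0.332
```

Emit:
send_rows --commands '[{"delta_pos":[-1.0,0.1,0],"yaw":0},{"delta_pos":[0,0,0],"yaw":0},{"delta_pos":[0,0,0],"yaw":0}]'

```text
t: 9.12
tcp_pos: [0.4894, 0.1047, 0.0803]
tool_rot: [0.418, 0.908, -0.004, 0.007]
force: [0.1, -0.1, 0.2]
finger_gap: 0.33
```

Emit:
send_rows --commands '[{"delta_pos":[-0.2,0,-0.5],"yaw":0},{"delta_pos":[0,0,-0.8],"yaw":0},{"delta_pos":[0,0,-0.8],"yaw":0},{"delta_pos":[0,0,0],"yaw":0}]'

```text
t: 9.62
tcp_pos: [0.4874, 0.1047, 0.058]
tool_rot: [0.418, 0.908, -0.004, 0.007]
force: [-0.8, -0.4, -0.6]
finger_gap: 0.33
```

Emit:
send_rows --commands '[{"delta_pos":[0,0,-0.5],"yaw":0},{"delta_pos":[0,0,-0.4],"yaw":0},{"delta_pos":[0,0,-0.2],"yaw":0},{"delta_pos":[0,0,0],"yaw":0}]'

```text
t: 10.12
tcp_pos: [0.4876, 0.1047, 0.046]
tool_rot: [0.418, 0.908, -0.004, 0.007]
force: [-0.6, -0.8, -0.5]
finger_gap: 0.325
```

Emit:
send_rows --commands '[{"delta_pos":[0,0,-0.1],"yaw":0},{"delta_pos":[0,0,0],"yaw":0},{"delta_pos":[0,0,0],"yaw":0}]' --grip 1 --force 60

```text
t: 10.5
tcp_pos: [0.4863, 0.1038, 0.0455]
tool_rot: [0.417, 0.909, -0.005, 0.006]
force: [-0.4, -0.2, 2.4]
finger_gap: 0.155
```

Emit:
send_rows --commands '[{"delta_pos":[0,0,-0.1],"yaw":0},{"delta_pos":[0,0,-0.1],"yaw":0}]'

```text
t: 10.75
tcp_pos: [0.4863, 0.1039, 0.0437]
tool_rot: [0.417, 0.909, -0.005, 0.007]
force: [-1.7, -0.6, 1.9]
finger_gap: 0.155
```

```bash
python3 -c "
from h import *
s=manip.sense();print(s['force'],s['ft_torque'],s['tcp_pos'])"
```

```text
[-1.67333394 -0.61060203  1.89884736] [-0.12895343  0.13273012 -0.01217401] [0.4863069  0.103852   0.04374019]
```

Emit:
send_rows --commands '[{"delta_pos":[0,0,-0.07],"yaw":0},{"delta_pos":[0,0,-0.07],"yaw":0}]'

```text
t: 11.0
tcp_pos: [0.4863, 0.1038, 0.0429]
tool_rot: [0.417, 0.909, -0.005, 0.007]
force: [-2.0, -0.6, 9.1]
finger_gap: 0.157
```

Emit:
send_rows --commands '[{"delta_pos":[0,0,-0.07],"yaw":0}]'

```text
t: 11.12
tcp_pos: [0.4863, 0.1038, 0.0428]
tool_rot: [0.417, 0.909, -0.005, 0.007]
force: [-2.4, -0.6, 9.4]
finger_gap: 0.153
```

Emit:
send_rows --commands '[{"delta_pos":[0,0,-0.07],"yaw":0}]'

```text
t: 11.25
tcp_pos: [0.4863, 0.1038, 0.0428]
tool_rot: [0.417, 0.909, -0.005, 0.007]
force: [-2.1, -1.0, 10.0]
finger_gap: 0.153
```

Emit:
send_rows --commands '[{"delta_pos":[0,0,-0.1],"yaw":0}]'

```text
t: 11.38
tcp_pos: [0.4864, 0.1038, 0.0426]
tool_rot: [0.417, 0.909, -0.005, 0.007]
force: [-2.6, -1.5, 12.6]
finger_gap: 0.155
```

Emit:
send_rows --commands '[{"delta_pos":[0,0,-0.11],"yaw":0}]'

```text
t: 11.5
tcp_pos: [0.4864, 0.1038, 0.0424]
tool_rot: [0.417, 0.909, -0.005, 0.007]
force: [-3.2, -1.0, 12.7]
finger_gap: 0.158
```

Emit:
send_rows --commands '[{"delta_pos":[0,0,-0.13],"yaw":0.06},{"delta_pos":[0,0,-0.13],"yaw":0.06}]'

```text
t: 11.75
tcp_pos: [0.4865, 0.1039, 0.0422]
tool_rot: [0.36, 0.933, -0.004, 0.008]
force: [-3.0, -1.4, 15.4]
finger_gap: 0.153
```

```bash
cat > fl.py <<'E'
from h import *
import sys
A=cam('scene');ax=np.array([.667,.110])
def height(u):
    o,v=ray(A,u); n=np.array([v[0],v[1]]); t=n@(ax-o[:2])/(n@n); return o[2]+t*v[2],np.cross(v[:2]/np.hypot(*v[:2]),ax-o[:2])
def meas(im):
    g=cv2.cvtColor(im,6)[180:232,332:362]
    m=(g<55).astype(np.uint8);m=cv2.morphologyEx(m,cv2.MORPH_OPEN,np.ones((3,3)))
    n,l,st,c=cv2.connectedComponentsWithStats(m)
    for i in range(1,n):
        if st[i,4]>15: u=c[i]+[332,180];print('blob',st[i]+[332,180,0,0,0],u.round(1),'h,off',np.round(height(u),4))
if __name__=='__main__':
    im=snap('scene',sys.argv[1]);meas(im)
    print('0.3mm/px?',height((346,194))[0]-height((346,195))[0])
E
python3 - <<'E'
from fl import *
meas(cv2.imread('pics/s0.png'));meas(cv2.imread('pics/s5.png'))
im=snap('scene','s6');meas(im);print(height((346,194)),height((346,195)))
a=cv2.imread('pics/s5.png')[165:235,330:365]
o=np.hstack([cv2.resize(x[165:235,330:365],(300,600),interpolation=0) for x in(cv2.imread('pics/s5.png'),im)])
cv2.imwrite('pics/c6.png',cv2.convertScaleAbs(o,alpha=1.8))
E
```

```text
blob [342 201   7   8  44] [345.1 204.2] h,off [ 0.1303 -0.0011]
blob [342 201   7   8  45] [345.1 204.1] h,off [ 0.1305 -0.0012]
blob [342 198   8   9  53] [345.4 202.2] h,off [ 0.1364 -0.0009]
(np.float64(0.16054616557333068), array(-0.00119567)) (np.float64(0.15764544311569673), array(-0.0009943))
```

View pics/c6.png

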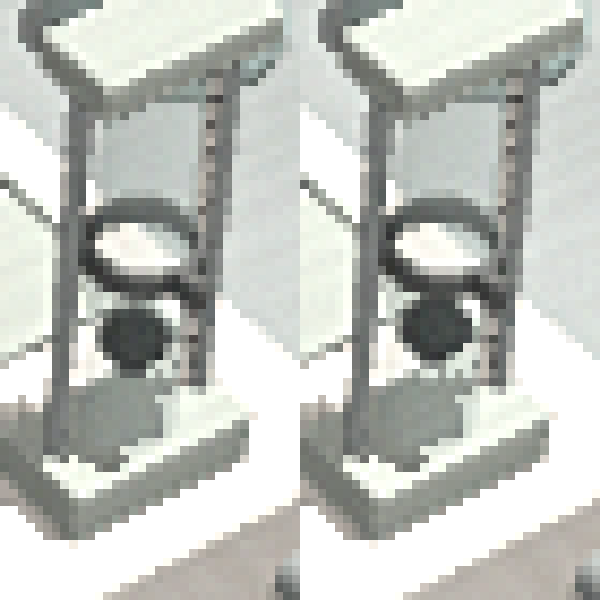

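The ring's middle is near scene pixel (346.5,193.4), a height of about 0.162. The float started near 0.130 and has risen about 5 mm, so the valve is being driven; roughly 0.8 rad more is needed.

Emit:
send_rows --commands '[{"delta_pos":[0,0,-0.13],"yaw":0.09},{"delta_pos":[0,0,-0.13],"yaw":0.09},{"delta_pos":[0,0,-0.13],"yaw":0.09}]'

```text
t: 12.18
tcp_pos: [0.4866, 0.104, 0.0422]
tool_rot: [0.226, 0.974, -0.003, 0.01]
force: [-4.4, -1.0, 14.8]
finger_gap: 0.156
```

Emit:
send_rows --commands '[{"delta_pos":[0.02,0,-0.13],"yaw":0.09},{"delta_pos":[0.02,0,-0.13],"yaw":0.09},{"delta_pos":[0.02,0,-0.13],"yaw":0.09}]'

```text
t: 12.55
tcp_pos: [0.4867, 0.1042, 0.0421]
tool_rot: [0.089, 0.996, -0.001, 0.011]
force: [-3.4, -0.8, 15.1]
finger_gap: 0.151
```

```bash
python3 fl.py s7
```

```text
0.3mm/px? 0.002900722457633953fl.py:5: DeprecationWarning: Arrays of 2-dimensional vectors are deprecated. Use arrays of 3-dimensional vectors instead. (deprecated in NumPy 2.0)
  o,v=ray(A,u); n=np.array([v[0],v[1]]); t=n@(ax-o[:2])/(n@n); return o[2]+t*v[2],np.cross(v[:2]/np.hypot(*v[:2]),ax-o[:2])
```

Emit:
send_rows --commands '[{"delta_pos":[0.02,0,-0.13],"yaw":0.08},{"delta_pos":[0.02,0,-0.13],"yaw":0.08},{"delta_pos":[0.02,0,-0.13],"yaw":0.05}]'

```text
t: 12.98
tcp_pos: [0.4867, 0.1044, 0.0421]
tool_rot: [-0.021, 1.0, -0.0, 0.011]
force: [-3.5, -1.7, 15.6]
finger_gap: 0.158
```

Run:
```python
from h import *
im=snap('scene','s8')
o=np.hstack([cv2.resize(x[172:222,330:362],(384,600),interpolation=0) for x in(cv2.imread('pics/s7.png'),im)])
cv2.imwrite('pics/c8.png',cv2.convertScaleAbs(o,alpha=2.2))
```

```text
(no output)
```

View pics/c8.png

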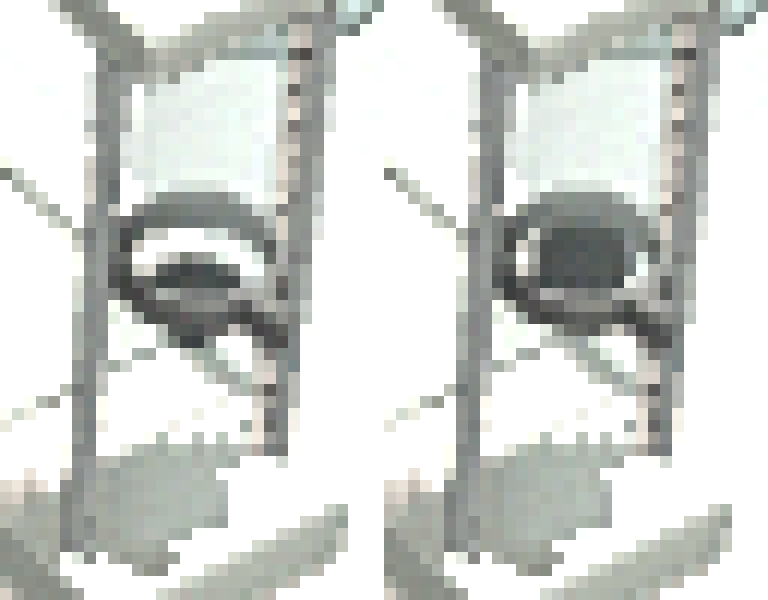

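The float now sits inside the ring, centred about row 194.6 against the ring's 193.6, so it is roughly 2 mm low. I'll add a small final turn.

Emit:
send_rows --commands '[{"delta_pos":[0.02,0,-0.13],"yaw":0.05},{"delta_pos":[0.02,0,-0.11],"yaw":0},{"delta_pos":[0,0,-0.11],"yaw":0}]'

```text
t: 13.4
tcp_pos: [0.4868, 0.1044, 0.0424]
tool_rot: [-0.047, 0.999, 0.0, 0.012]
force: [-2.7, -1.7, 12.6]
finger_gap: 0.15
```

Run:
```python
from h import *
im=snap('scene','s9');f=lambda n:cv2.cvtColor(cv2.imread(f'pics/{n}.png'),6).astype(float)
# column profile through tube axis cols 343..347
for n in('s0','s7','s8','s9'): print(n,f(n)[186:212,344:348].mean(1).round(0).astype(int).tolist())
print(manip.sense()['tool_rot'])
```

```text
s0 [105, 94, 59, 55, 49, 117, 130, 130, 131, 136, 104, 53, 34, 42, 85, 42, 34, 36, 37, 38, 33, 41, 68, 80, 78, 78]
s7 [112, 102, 65, 57, 53, 127, 150, 71, 34, 34, 62, 57, 43, 40, 45, 97, 114, 129, 140, 140, 132, 120, 115, 84, 82, 83]
s8 [112, 101, 66, 62, 54, 40, 38, 40, 40, 36, 62, 58, 40, 50, 84, 97, 114, 128, 140, 141, 131, 120, 115, 85, 82, 83]
s9 [112, 102, 65, 59, 40, 38, 40, 39, 39, 35, 62, 58, 40, 50, 85, 98, 113, 128, 140, 141, 131, 120, 115, 84, 81, 84]
[-4.70638515e-02  9.98820346e-01  1.36934307e-04  1.19536967e-02]
```

Column profiles put the float centre at about row 194.0 and the ring at about 193.7, so they're level within about 1–2 mm. Releasing.

Emit:
send_rows --commands '[{"delta_pos":[0,0,0.1],"yaw":0},{"delta_pos":[0,0,0.1],"yaw":0}]'

```text
t: 13.7
tcp_pos: [0.4867, 0.1044, 0.045]
tool_rot: [-0.047, 0.999, 0.0, 0.012]
force: [-0.4, -0.6, 2.0]
finger_gap: 0.153
```

Emit:
send_rows --commands '[{"delta_pos":[0,0,0],"yaw":0},{"delta_pos":[0,0,0],"yaw":0},{"delta_pos":[0,0,0],"yaw":0}]' --grip 0.34

```text
t: 14.08
tcp_pos: [0.4875, 0.1047, 0.0443]
tool_rot: [-0.047, 0.999, 0.0, 0.013]
force: [0.3, -0.6, 0.0]
finger_gap: 0.328
```

Emit:
send_rows --commands '[{"delta_pos":[0,0,1],"yaw":0},{"delta_pos":[0,0,2],"yaw":0},{"delta_pos":[0,0,3],"yaw":-0.03},{"delta_pos":[0,0,2],"yaw":-0.03},{"delta_pos":[2.5,0.05,0],"yaw":0},{"delta_pos":[2.5,0.05,0],"yaw":0},{"delta_pos":[2.5,0.05,0],"yaw":0},{"delta_pos":[1,0.05,0],"yaw":0},{"delta_pos":[0,0,0],"yaw":0}]'

```text
t: 15.2
tcp_pos: [0.5734, 0.1072, 0.1314]
tool_rot: [-0.016, 1.0, 0.0, 0.013]
force: [-0.4, -0.5, -0.4]
finger_gap: 0.331
```

Emit:
send_rows --commands '[{"delta_pos":[0.3,0,-1.5],"yaw":0},{"delta_pos":[0,0,-1.5],"yaw":0},{"delta_pos":[0,0,-1.2],"yaw":0},{"delta_pos":[0,0,-0.8],"yaw":0},{"delta_pos":[0,0,-0.3],"yaw":0},{"delta_pos":[0,0,0],"yaw":0}]' --grip 0.0

```text
t: 15.95
tcp_pos: [0.5719, 0.1074, 0.073]
tool_rot: [-0.016, 1.0, 0.0, 0.01]
force: [-0.0, 0.5, -0.3]
finger_gap: 0.499
```

Emit:
send_rows --commands '[{"delta_pos":[0,0,0],"yaw":0},{"delta_pos":[0,0,0],"yaw":0},{"delta_pos":[0,0,0],"yaw":0},{"delta_pos":[0,0,0],"yaw":0}]' --grip 1 --force 25

```text
t: 16.45
tcp_pos: [0.5722, 0.1069, 0.0735]
tool_rot: [-0.016, 1.0, 0.0, 0.01]
force: [0.3, -0.5, -3.1]
finger_gap: 0.27
```

Emit:
send_rows --commands '[{"delta_pos":[-1,-0.03,0],"yaw":0},{"delta_pos":[-1.5,-0.04,0],"yaw":0},{"delta_pos":[-2,-0.06,0],"yaw":0},{"delta_pos":[-2,-0.06,0],"yaw":0},{"delta_pos":[-1,-0.03,0],"yaw":0},{"delta_pos":[-0.5,-0.01,0],"yaw":0},{"delta_pos":[-0.4,-0.01,0],"yaw":0}]'

```text
t: 17.32
tcp_pos: [0.4871, 0.1043, 0.0735]
tool_rot: [-0.016, 1.0, -0.0, 0.015]
force: [3.2, -1.5, -6.8]
finger_gap: 0.268
```

Emit:
send_rows --commands '[{"delta_pos":[-0.3,-0.01,0],"yaw":0},{"delta_pos":[-0.3,-0.01,0],"yaw":0}]'

```text
t: 17.58
tcp_pos: [0.4825, 0.1042, 0.0736]
tool_rot: [-0.016, 1.0, 0.0, 0.016]
force: [6.3, 0.8, -11.2]
finger_gap: 0.271
```

Emit:
send_rows --commands '[{"delta_pos":[-0.3,-0.01,0],"yaw":0},{"delta_pos":[-0.2,0,0],"yaw":0}]'

```text
t: 17.82
tcp_pos: [0.4828, 0.1042, 0.0735]
tool_rot: [-0.016, 1.0, 0.0, 0.022]
force: [4.9, 0.2, -10.5]
finger_gap: 0.266
```

Emit:
send_rows --commands '[{"delta_pos":[0,0,0],"yaw":0},{"delta_pos":[0,0,0],"yaw":0},{"delta_pos":[0,0,0],"yaw":0},{"delta_pos":[0,0,2],"yaw":0},{"delta_pos":[0,0,3],"yaw":0},{"delta_pos":[0,0,3],"yaw":0},{"delta_pos":[0,0,1],"yaw":0},{"delta_pos":[0,0,0],"yaw":0},{"delta_pos":[0,0,0],"yaw":0}]' --grip 0.0

```text
t: 18.95
tcp_pos: [0.4771, 0.105, 0.1656]
tool_rot: [-0.016, 1.0, 0.001, 0.017]
force: [0.1, -0.4, -0.8]
finger_gap: 0.5
```

Run:
```python
from h import *
s=manip.sense();im=snap('scene','s10')
f=lambda n:cv2.cvtColor(cv2.imread(f'pics/{n}.png'),6).astype(float)
for n in('s9','s10'): print(n,f(n)[186:206,344:348].mean(1).round(0).astype(int).tolist())
a=cv2.imread('pics/s0.png')
o=np.hstack([cv2.resize(x[125:265,250:390],(400,400),interpolation=2) for x in(a,im)]);cv2.imwrite('pics/c10.png',cv2.convertScaleAbs(o,alpha=1.6))
print(s['tcp_pos'],s['force'],s['t'])
```

```text
s9 [112, 102, 65, 59, 40, 38, 40, 39, 39, 35, 62, 58, 40, 50, 85, 98, 113, 128, 140, 141]
s10 [110, 100, 63, 58, 38, 38, 38, 38, 39, 35, 60, 56, 40, 43, 84, 96, 110, 126, 136, 138]
[0.4770727  0.10501669 0.16563631] [ 0.0674781  -0.44375014 -0.78503076] 18.95
```

View pics/c10.png

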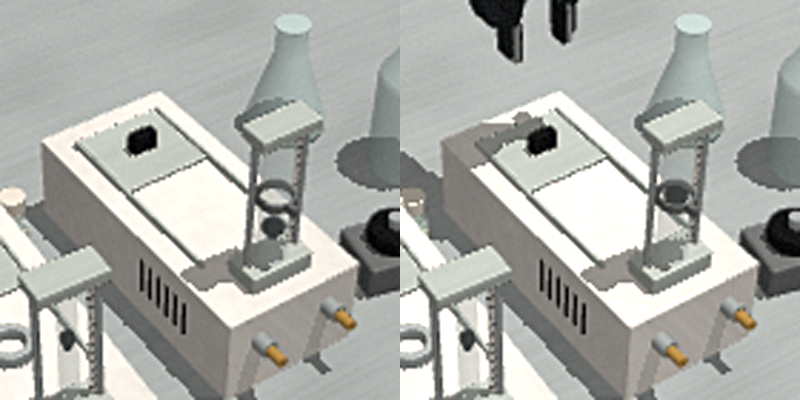

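The cover is shut exactly where it started, the float is inside the ring and unchanged since release, and the arm is clear. Handing in.

```bash
python3 -c "
from station import manip
print(manip.sign_off())"
```

```text
the job is handed in; nothing more can be done
None
```

I've handed the job in at about 19 s of the 67 s allowed; sign-off gave no verdict.

**Cover:** It slid 89 mm open, up to its stop. Afterwards I slid it back to its shut stop, and the last picture shows it where it started.

**Knob:** I pressed it at about 15 N, with readings between 12.6 and 15.6 N. It turned about 0.95 rad anticlockwise, which raises the float about 33 mm.

**Float:** The last picture shows it inside the ring, unchanged since I released the knob. From pixel rows it is level to within about 2 mm; one estimate put it up to about 3 mm off, against the 5 mm limit.

**Bystanders:** In the part of the last picture I compared with the first, the ring, neighbouring module, ferrule and flask look unmoved. I did not compare the far side of the bench. At the end the arm was clear, with wrist force near zero.

**Disagreement and a failed first try:**
- **Fingertip position:** The fingertips turned out to be about 21 mm behind the reported tool point. My first attempt to grip the cover therefore closed on air above the block. I found the offset by pressing lightly on the block's top, at about 19 N.
- **Grip width:** The barrel read about 13 mm between the jaws, not its nominal 16 mm, but it did not slip.

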